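# Pop the tablet drawer with the wooden dowel

## Task

The tablet drawer of the blue cleaning-tablet unit is held shut by a spring catch: take the wooden dowel from the tool stand and push it down through the orange-ringed hole until the catch lets go and the drawer springs open. Then put the dowel back, upright, in the stand hole it came from, leaving the drawer open and the black tamper where it stands.

Things in the scene. Friction and masses are not known exactly. Their poses are not given: they have to be found in the camera images.
- dowel_grip (a point): Loose pale wooden dowel (50-110 g), upright in either hole of the steel stand. Upwards: stem 14 mm thick, 55 long, bevelled tip; guard disc 56 wide, 8 thick; round grip 16 thick, 65 long. Point: on its axis mid-grip, 95 mm above the tip, 40 above the guard's underside; z up. The guard rests on the stand's deck 70 mm above the table, the stem hanging in a 34 mm hole, so it stands by itself.
- tamper_grip (a point): Bystander: black ribbed tamper in the stand's other hole, 100 mm from the dowel. Guard disc 56 mm wide, grip 32 mm thick, 65 long. Point: on its axis mid-grip, 110 mm above the table, 33 mm below its top. The stand is fixed, 110 x 212 mm, 70 high, its two 34 mm holes along its length.
- port (a point): Orange-ringed 34 mm hole in the flat top of the fixed see-through blue unit (200 x 170, 100 mm high); the unringed hole leads nowhere. Point: centre of its mouth, 100 mm above the table, z up, x the way the drawer opens. 38 mm below the mouth lies the catch's orange pad, sprung (4-8 N): pressed 8 mm it frees the drawer, 20 at most. The dowel's guard meets the top when the pad is 17 mm down.
- drawer (a joint): White tablet drawer in the unit's side facing away from the robot: metres out, 0 shut and caught, 0.055 fully out. A spring (3 N) drives it out by itself as soon as the catch is pressed down 8 mm, and it then stays out. While caught it cannot be pulled out.
Not all that is in view belongs to the job. Of the things that look like the part that bears dowel_grip, the middle-sized one is meant.

How it is judged:
By the outcome, as a careful person would: the job done as asked, in the order asked, and still so for the second after the job is handed in, with the robot touching nothing.
It also fails if it takes over 48 s, if anything falls off the work surface, if the arm or the gripper's body presses on something with over 40 N, if the wrist force passes 120 N, or if a joint passes its speed limit or range.

## Robot

A 6-joint arm with a two-finger parallel gripper is mounted at the origin on the work surface. World frame = base frame: x ahead of the robot, y to its left, z up, the work surface at z = 0. Lengths are in m, angles in rad, forces in N, time in s.
With the tool pointing down it reaches from about 0.25 to 0.775 m from the base axis. Payload 4 kg.
Tool frame: the origin (TCP) lies on the centre line of the jaws, within the pads' length; the fingertips stand 17 mm ahead of it and the grasp point (between the pads) lies 2 mm behind it; z points along the fingers, y is the line along which they close (so a half turn about z gives the same grasp; the last joint's range is limited). The gripper opens to 94 mm and grips with 3 to 60 N. Pads are 16 mm wide; open, the fingers measure 119 mm over their backs; the gripper's body (75 mm by 177 mm) begins 78 mm behind the grasp point.
Start: joints at [-1.235, 0.087, 1.371, -0, 1.684, -0.103], TCP at [0.234, -0.498, 0.223] pointing down, gripper open.
Joint ranges: [-3.1, 3.1], [-0.76, 2.03], [0.27, 2.55], [-1.08, 4.22], [0.17, 2.65], [-2.57, 2.57]. Speed limits (rad/s): [2.79, 2.79, 3.14, 3.14, 3.14, 3.14].

## Interface

Orientations are given as [roll, pitch, yaw] about the fixed x, y, z axes, in that order (R = Rz(yaw) Ry(pitch) Rx(roll)).
In Python, from bench import robot gives the robot as it stands.
- The arm moves only by the tool servo_tool, never from a script. Its argument "plan" is a list of rows, each a list of 7 numbers: the shift along the tool's x, y, z normalised to -1 to 1, where 1 is 0.1 m, then the turn, a rotation vector about the tool's x, y, z normalised to -1 to 1, where 1 is pi/2 rad, then the finger opening in mm, from 0 to 94. In form: [[x, y, z, ax, ay, az, gripper], ...]. A call has 1 to 12 rows; each row is the pose to reach, as a shift and turn from the pose commanded when the call began, along the tool's axes at that moment; what a row does not reach only later rows make up. A row lasts 1/12 s, in which the tool goes at most 41.7 mm and 7.16 degrees, less where a joint would pass 70% of its speed; a pose out of reach is approached as far as the arm can. A call with a number of a shift or a turn outside -1 to 1 is refused whole. A call with a gripper value outside its range is refused whole. The fingers move at their own pace and stop on an object; the grip force is fixed at half the most. Time passes only in rows, so rows that repeat a pose let the fingers close. It gives the time, the measured TCP pose, the force, the opening and the grip force at its end, in the units of the state.
- robot.get_obs(): the state, without advancing time (a new reading comes with each control period).
- robot.snapshot(name): name is "scene" or "top" or "wrist"; returns the picture (420x560x3 uint8, red, green, blue); there is no depth.
- robot.camera_params(name): a dict with "camera_matrix" (3x3 intrinsics, pixels), "rvec" (rotation vector, rad) and "tvec" (3), from world to camera coordinates, as OpenCV has them; the wrist camera has in their place "tool_from_camera" (4x4, takes a point from camera to tool coordinates, whose origin is the TCP and whose axes are the flange's). Camera axes: x right, y down, z forward; pixel columns grow to the right and rows downward; lengths in m; the calibration is good to about 2 mm. The wrist camera is an equidistant fisheye: a pixel r from the principal point sees the ray r / f radians off the axis. A picture is of the moment at which its call begins: read the wrist's pose just before it. camera_params takes no time and is no camera call.
- robot.close_job(): hands the job in; it is judged then, once.
Trained networks look in the newest picture that a camera, given by its name, has taken for a name from the list of things; names that differ only in an ending like _2 or _b are one class to them, and where a whole thing is asked for, a point or a joint stands for the part that bears it (a point fixed in the world has none). Each returns a list of dicts, best first, with "conf" (0 to 1); they miss things now and then, are a little off and sometimes report something else, mostly with a low value. They report only what shows in the picture. A call takes as long as a camera call. They do not tell look-alikes from the thing itself.
- robot.find_in(thing, camera): "extent" ([centre column, centre row, width, height] in pixels, round what is visible of it).
The state is a dict: "time": time; "joint_positions": joint angles; "qvel": joint speeds; "joint_torque": joint torques, N m; "tool_pos": TCP position; "ee_rot": TCP orientation; "wrist_force": force on the tool from outside, world axes, zero at the start; "wrist_torque": the same for the moment, N m; "width": finger opening in m; "finger_force": force on a finger pad.
Only numpy, scipy, OpenCV 4.12 (cv2) and the standard library are available. Lean on these libraries where they do the work, as an engineer would, in place of code of your own. Each camera call takes 0.05 s, during which the arm holds its last target. There are 200 camera calls.

## Working session

There is one attempt and no reset: what is moved stays moved. The work goes in short steps, Python scripts to look and compute and a tool call to move; the robot and the scene stay as the last step left them, time stands still between calls to the robot, and variables do not carry over. Pictures are saved under pics/ and viewed, at most 10 in all, crops included, and the job is handed in when it is done.

Besides the shell and the picture viewer there is one more tool, called after "Request:" by a JSON object that holds its "api" and its "payload". servo_tool: Moves the arm, as the interface text tells. Scaled input: -1 to 1 covers 0.1 m each way for a shift and pi/2 rad each way for a turn. Its arguments: {"type":"object","properties":{"plan":{"type":"array","items":{"type":"array","items":{"type":"number"}}}},"required":["plan"]}

```bash
mkdir -p pics
cat > h.py <<'E'
import numpy as np,cv2
from bench import robot
from scipy.spatial.transform import Rotation as R
def ray(cam,px):
    p=robot.camera_params(cam);K=np.array(p["camera_matrix"],float)
    u=(px[0]-K[0,2])/K[0,0];v=(px[1]-K[1,2])/K[1,1]
    if cam=="wrist":
        T=np.array(p["tool_from_camera"]);o=robot.get_obs()
        th=np.hypot(u,v);s=np.sin(th)/max(th,1e-9)
        d=np.array([u*s,v*s,np.cos(th)])
        Rw=R.from_euler("xyz",o["ee_rot"]).as_matrix()
        return Rw@T[:3,3]+o["tool_pos"],Rw@T[:3,:3]@d
    Rm=cv2.Rodrigues(np.array(p["rvec"],float))[0];t=np.array(p["tvec"],float).ravel()
    return -Rm.T@t,Rm.T@np.array([u,v,1.])
def atz(cam,px,z):
    c,d=ray(cam,px);return c+d*(z-c[2])/d[2]
def proj(cam,P):
    p=robot.camera_params(cam)
    return cv2.projectPoints(np.array(P,float).reshape(-1,1,3),np.array(p["rvec"],float),np.array(p["tvec"],float),np.array(p["camera_matrix"],float),None)[0].reshape(-1,2)
def save(n,im): cv2.imwrite("pics/"+n,np.ascontiguousarray(im[:,:,::-1]))
E
python3 - <<'E'
from h import *
np.set_printoptions(precision=4,suppress=True)
print(robot.get_obs())
for c in("scene","top"):
    im=robot.snapshot(c);save(c+"0.png",im)
    p=robot.camera_params(c);print(c,ray(c,(280,210)))
    for t in("dowel_grip","tamper_grip","port","drawer"):
        for d in robot.find_in(t,c):print(t,c,np.round(d["extent"],1),round(d["conf"],2))
E
```

```text
{'time': 0.0, 'joint_positions': array([-1.2351,  0.0879,  1.3722, -0.    ,  1.6836, -0.1031]), 'qvel': array([-0.0006,  0.0001,  0.0007,  0.    ,  0.0008, -0.0002]), 'joint_torque': array([  0.0004, -34.0184, -30.2425,   0.0719,   0.0331,  -0.0002]), 'tool_pos': array([ 0.2335, -0.4974,  0.2213]), 'ee_rot': array([-3.1394, -0.0002,  0.4388]), 'wrist_force': array([-0.1955,  0.6249,  0.3227]), 'wrist_torque': array([ 0.031 ,  0.0065, -0.0174]), 'finger_force': 0.0, 'width': 0.09417269313577985}
scene (array([1.136 , 0.6457, 0.7591]), array([-0.5593, -0.552 , -0.6186]))
dowel_grip scene [317.4 249.7  27.   37. ] 0.83
dowel_grip scene [350.6 298.1  47.5  77.6] 0.81
dowel_grip scene [178.6 201.8  52.5  55.1] 0.69
tamper_grip scene [281.6 223.9  28.9  39.3] 0.72
tamper_grip scene [208.8 186.9 106.9  89.9] 0.36
port scene [208.6 182.8 107.1  90.7] 0.59
drawer scene [179.9 201.   48.5  50.8] 0.66
top (array([0.3823, 0.0646, 1.0525]), array([ 0.1636, -0.0148, -0.9864]))
dowel_grip top [212.8 194.9  27.   29.2] 0.82
dowel_grip top [205.3 244.8  21.   17.5] 0.82
dowel_grip top [151.3 162.7  39.5  37.5] 0.61
tamper_grip top [261.1 194.8  25.9  28.7] 0.79
tamper_grip top [394.6 163.   80.8   6.2] 0.69
port top [394.9 213.1  98.2 110.2] 0.74
drawer top [391.6 162.2  80.3   4.8] 0.85
```

```bash
python3 -c "
import cv2,numpy as np
a=cv2.imread('pics/scene0.png');b=cv2.imread('pics/top0.png')
cv2.imwrite('pics/s1.png',cv2.resize(a,(784,588)));cv2.imwrite('pics/t1.png',cv2.resize(b,(784,588)))"
```

```text
(no output)
```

View pics/s1.png

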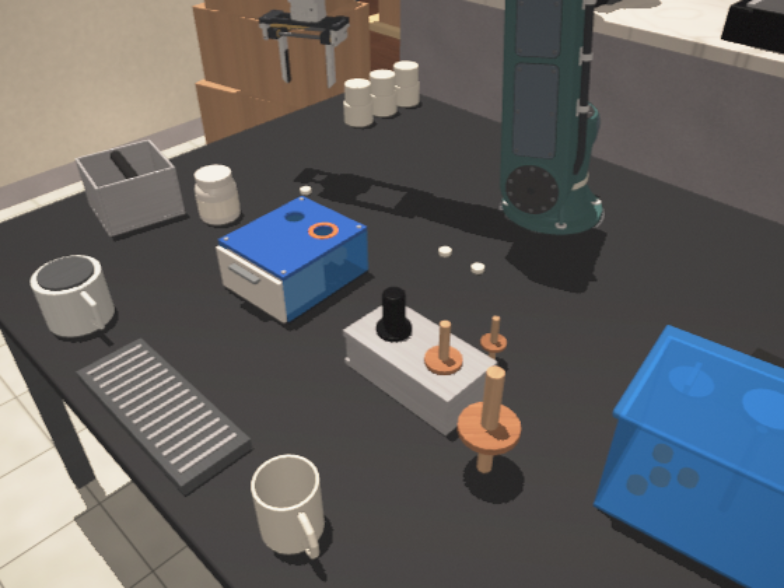

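View pics/t1.png

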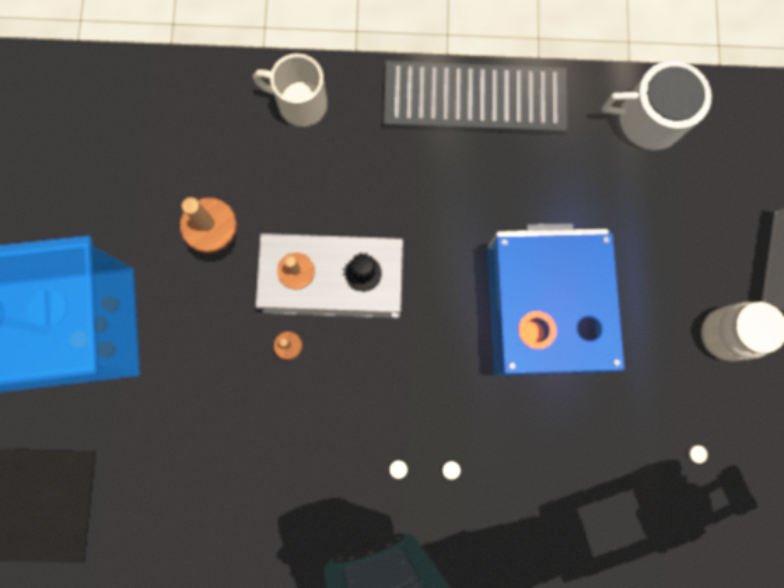

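The scene has three dowel look-alikes, all in 784-px top coordinates: large at (208,222) and small at (288,345), both standing loose, and the middle-sized one in the stand at (296,270). I choose the middle one. The tamper is at (363,270), the ringed port at (538,330) and the unringed hole at (589,328).

Run:
```python
from h import *
from scipy import ndimage as nd
np.set_printoptions(precision=4,suppress=True)
im=cv2.imread('pics/top0.png')[:,:,::-1].copy()
hsv=cv2.cvtColor(im,cv2.COLOR_RGB2HSV)
m=((hsv[...,0]<18)&(hsv[...,1]>90)&(hsv[...,2]>90)).astype(np.uint8)
m[:100]=0
n,l,s,c=cv2.connectedComponentsWithStats(m)
for i in range(1,n):
    if s[i,4]>40:
        cx=[s[i,0]+(s[i,2]-1)/2,s[i,1]+(s[i,3]-1)/2]
        print(s[i],c[i],"z.078",atz("top",cx,.078)[:2],"z.1",atz("top",cx,.1)[:2])
# stand corners, unit
print("stand corners",[atz("top",np.array(q)/1.4,.07)[:2] for q in((262,235),(403,238),(400,315),(257,307))])
print("unit corners",[atz("top",np.array(q)/1.4,.1)[:2] for q in((498,233),(610,232),(623,369),(503,373))])
a=cv2.resize(im[150:270,170:310],None,fx=5,fy=5,interpolation=cv2.INTER_CUBIC)
b=cv2.resize(im[150:270,340:460],None,fx=5,fy=5,interpolation=cv2.INTER_CUBIC)
save("c1.png",np.hstack([a[:,:],b])[:, :] if 0 else cv2.resize(np.hstack([a,b]),(800,369)))
```

```text
[ 128  140   42   41 1338] [147.7384 159.4851] z.078 [0.641  0.3273] z.1 [0.6352 0.3214]
[198 181  27  26 526] [211.     193.2452] z.078 [0.574  0.1936] z.1 [0.5697 0.1907]
[371 223  26  26 396] [382.8359 235.4444] z.078 [ 0.4974 -0.164 ] z.1 [ 0.4948 -0.1589]
[195 236  22  21 362] [205.1133 246.2707] z.078 [0.4651 0.1991] z.1 [0.4632 0.1961]
stand corners [array([0.6289, 0.2475]), array([0.6312, 0.0356]), array([0.5141, 0.0371]), array([0.5196, 0.2483])]
unit corners [array([ 0.6358, -0.1027]), array([ 0.6428, -0.2683]), array([ 0.4423, -0.2815]), array([ 0.4317, -0.1101])]
```

View pics/c1.png

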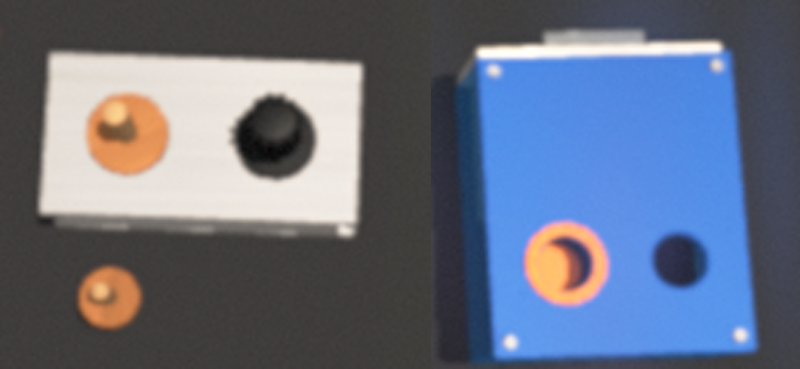

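The crop shows the middle dowel in the stand's left hole at crop px (127,133), with the tamper at (273,135). The ringed port is at (567,263) and the plain hole at (680,260). The dowel is at about (0.574, 0.193) and the port at about (0.495, -0.159). I'll move toward the dowel with yaw π/2, so the jaws close along x.

Request:
{"api": "servo_tool", "payload": {"plan": [[0.1,-0.08,-0.04,0,0,-0.07,60],[0.2,-0.16,-0.08,0,0,-0.14,60],[0.3,-0.24,-0.12,0,0,-0.21,60],[0.4,-0.32,-0.16,0,0,-0.28,60],[0.5,-0.4,-0.2,0,0,-0.35,60],[0.6,-0.48,-0.24,0,0,-0.42,60],[0.7,-0.56,-0.28,0,0,-0.49,60],[0.8,-0.64,-0.32,0,0,-0.56,60],[0.9,-0.72,-0.36,0,0,-0.64,60],[1,-0.8,-0.4,0,0,-0.72,60],[1,-0.8,-0.4,0,0,-0.72,60]]}}

```text
time: 1.42
tool_pos: [0.2912, -0.3819, 0.2639]
ee_rot: [3.14, 0.002, 1.574]
wrist_force: [-0.3, -0.0, -0.5]
width: 0.0599
finger_force: 0.0
```

Request:
{"api": "servo_tool", "payload": {"plan": [[0.25,0.12,0,0,0,0,60],[0.5,0.24,0,0,0,0,60],[0.75,0.36,0,0,0,0,60],[1,0.48,0,0,0,0,60]]}}

```text
time: 1.75
tool_pos: [0.3384, -0.2827, 0.2622]
ee_rot: [-3.141, 0.0, 1.565]
wrist_force: [0.5, -0.9, 0.2]
width: 0.0598
finger_force: 0.0
```

Request:
{"api": "servo_tool", "payload": {"plan": [[0.25,0.12,0,0,0,0,60],[0.5,0.24,0,0,0,0,60],[0.75,0.36,0,0,0,0,60],[1,0.48,0,0,0,0,60]]}}

```text
time: 2.08
tool_pos: [0.3867, -0.1825, 0.2624]
ee_rot: [3.141, 0.001, 1.566]
wrist_force: [-0.1, 0.5, -0.4]
width: 0.0601
finger_force: 0.0
```

Request:
{"api": "servo_tool", "payload": {"plan": [[0.25,0.12,0,0,0,0,60],[0.5,0.24,0,0,0,0,60],[0.75,0.36,0,0,0,0,60],[1,0.48,0,0,0,0,60]]}}

```text
time: 2.42
tool_pos: [0.435, -0.0825, 0.2623]
ee_rot: [3.141, 0.001, 1.566]
wrist_force: [0.1, -0.3, -0.1]
width: 0.0599
finger_force: 0.0
```

Request:
{"api": "servo_tool", "payload": {"plan": [[0.25,0.12,0,0,0,0,60],[0.5,0.24,0,0,0,0,60],[0.75,0.36,0,0,0,0,60],[1,0.48,0,0,0,0,60]]}}

```text
time: 2.75
tool_pos: [0.4833, 0.0175, 0.2622]
ee_rot: [3.141, 0.001, 1.566]
wrist_force: [0.4, -0.8, -0.4]
width: 0.0601
finger_force: 0.0
```

Request:
{"api": "servo_tool", "payload": {"plan": [[0.25,0.12,0,0,0,0,60],[0.5,0.24,0,0,0,0,60],[0.75,0.36,0,0,0,0,60],[1,0.48,0,0,0,0,60],[1,0.48,0,0,0,0,60],[1,0.48,0,0,0,0,60]]}}

```text
time: 3.25
tool_pos: [0.5311, 0.1172, 0.2615]
ee_rot: [-3.14, 0.001, 1.569]
wrist_force: [-0.8, 0.2, 1.2]
width: 0.0602
finger_force: 0.0
```

Run:
```python
from h import *
np.set_printoptions(precision=4,suppress=True)
print(robot.get_obs()["tool_pos"],robot.get_obs()["ee_rot"])
im=robot.snapshot("wrist");save("w1.png",im)
for t in("dowel_grip","tamper_grip"):
    for d in robot.find_in(t,"wrist"):
        e=d["extent"];print(t,np.round(e,1),round(d["conf"],2),atz("wrist",e[:2],.078))
hsv=cv2.cvtColor(im,cv2.COLOR_RGB2HSV)
m=((hsv[...,0]<18)&(hsv[...,1]>90)&(hsv[...,2]>90)).astype(np.uint8)
n,l,s,c=cv2.connectedComponentsWithStats(m)
for i in range(1,n):
    if s[i,4]>100:
        cx=[s[i,0]+(s[i,2]-1)/2,s[i,1]+(s[i,3]-1)/2]
        print(s[i],"z.078",atz("wrist",cx,.078)[:2])
```

```text
[0.5311 0.1172 0.2615] [-3.1402  0.0009  1.5692]
dowel_grip [374.9  26.2  75.5  45.4] 0.98 [0.6364 0.3084 0.078 ]
dowel_grip [223.6 120.   37.4  33. ] 0.93 [0.4731 0.2005 0.078 ]
dowel_grip [319.9 126.9  51.2  49.9] 0.6 [0.5751 0.1924 0.078 ]
[ 340    0   73   49 2868] z.078 [0.6379 0.3111]
[205 103  35  34 952] z.078 [0.4713 0.2009]
[ 293  103   51   51 2024] z.078 [0.5731 0.1909]
[234 382  38  15 118] z.078 [ 0.4913 -0.1756]
```

View pics/w1.png

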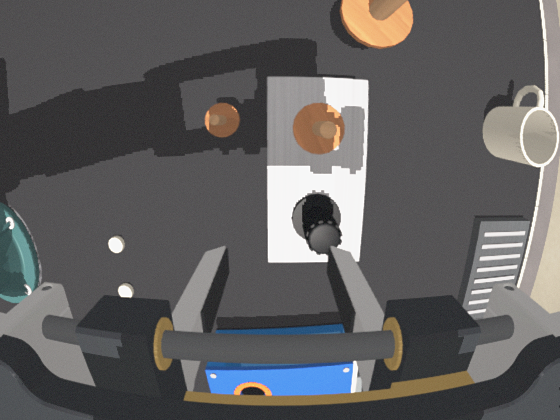

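The wrist view shows the chosen dowel at px (319,128) in the stand, the tamper at (320,220), the small one at (222,120) and the large one at (377,20). The estimates agree on a dowel position of (0.5735, 0.192).

Request:
{"api": "servo_tool", "payload": {"plan": [[0.25,0.14,0,0,0,0,60],[0.5,0.28,0,0,0,0,60],[0.75,0.425,0,0,0,0,60],[0.75,0.425,0.3,0,0,0,60],[0.75,0.425,0.6,0,0,0,60],[0.75,0.425,0.9,0,0,0,60],[0.75,0.425,0.9,0,0,0,60],[0.75,0.425,0.9,0,0,0,60]]}}

```text
time: 4.07
tool_pos: [0.5721, 0.1903, 0.1709]
ee_rot: [-3.137, 0.001, 1.568]
wrist_force: [-0.1, 0.3, 0.7]
width: 0.0601
finger_force: 0.0
```

Run:
```python
from h import *
print(robot.get_obs()["tool_pos"],robot.get_obs()["ee_rot"])
im=robot.snapshot("wrist");save("w2.png",im)
hsv=cv2.cvtColor(im,cv2.COLOR_RGB2HSV)
m=((hsv[...,0]<18)&(hsv[...,1]>90)&(hsv[...,2]>60)).astype(np.uint8)
n,l,s,c=cv2.connectedComponentsWithStats(m)
for i in range(1,n):
    if s[i,4]>200:
        cx=[s[i,0]+(s[i,2]-1)/2,s[i,1]+(s[i,3]-1)/2]
        print(s[i],"z.078",atz("wrist",cx,.078)[:2])
```

```text
[0.57214911 0.19027443 0.17086568] [-3.13736151e+00  1.30630890e-03  1.56770908e+00]
[ 310    4  122  106 8118] z.078 [0.64800186 0.32804598]
[ 142  178   46   43 1479] z.078 [0.47704935 0.21066785]
[ 248  186   66   70 3384] z.078 [0.57554401 0.19142699]
```

View pics/w2.png

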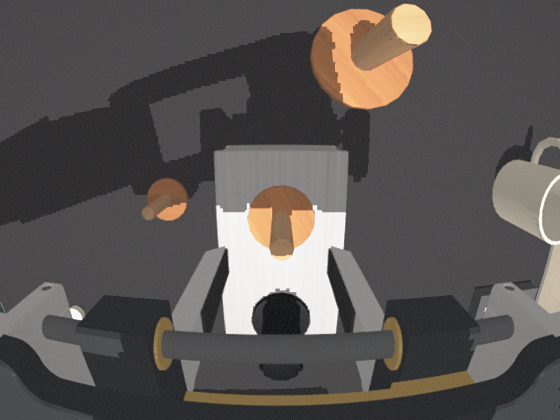

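The dowel (px 282,220) sits centred between the fingers, so I'll descend and grip.

Request:
{"api": "servo_tool", "payload": {"plan": [[0.01,0.01,0.2,0,0,0,60],[0.01,0.01,0.4,0,0,0,60],[0.01,0.01,0.6,0,0,0,60],[0.01,0.01,0.6,0,0,0,60],[0.01,0.01,0.6,0,0,0,40],[0.01,0.01,0.6,0,0,0,25],[0.01,0.01,0.6,0,0,0,10],[0.01,0.01,0.6,0,0,0,10],[0.01,0.01,0.6,0,0,0,10],[0.01,0.01,0.6,0,0,0,10],[0.01,0.01,0.6,0,0,0,10],[0.01,0.01,0.6,0,0,0,10]]}}

```text
time: 5.12
tool_pos: [0.5745, 0.1927, 0.1128]
ee_rot: [3.141, -0.0, 1.57]
wrist_force: [0.8, -0.8, 0.8]
width: 0.0155
finger_force: 30.0
```

Request:
{"api": "servo_tool", "payload": {"plan": [[0,0,-0.15,0,0,0,10],[0,0,-0.35,0,0,0,10],[0,0,-0.6,0,0,0,10],[0,0,-0.8,0,0,0,10],[0,0,-1,0,0,0,10],[0,0,-1,0,0,0,10]]}}

```text
time: 5.62
tool_pos: [0.5762, 0.1932, 0.2175]
ee_rot: [3.133, -0.002, 1.57]
wrist_force: [0.7, 0.4, 0.6]
width: 0.0157
finger_force: 30.0
```

Request:
{"api": "servo_tool", "payload": {"plan": [[0,0,-0.2,0,0,0,10],[-0.1,-0.03,-0.4,0,0,0,10],[-0.2,-0.06,-0.6,0,0,0,10],[-0.35,-0.09,-0.65,0,0,0,10],[-0.5,-0.12,-0.65,0,0,0,10],[-0.7,-0.16,-0.65,0,0,0,10],[-0.9,-0.2,-0.65,0,0,0,10]]}}

```text
time: 6.2
tool_pos: [0.5532, 0.1012, 0.2748]
ee_rot: [-3.138, 0.001, 1.57]
wrist_force: [0.5, 0.8, -1.2]
width: 0.0156
finger_force: 30.0
```

Request:
{"api": "servo_tool", "payload": {"plan": [[-0.25,-0.06,0,0,0,0,10],[-0.5,-0.12,0,0,0,0,10],[-0.75,-0.18,0,0,0,0,10],[-1,-0.23,0,0,0,0,10]]}}

```text
time: 6.53
tool_pos: [0.5294, 0.0008, 0.2746]
ee_rot: [-3.137, -0.0, 1.569]
wrist_force: [0.0, 0.4, -1.6]
width: 0.0155
finger_force: 30.0
```

Request:
{"api": "servo_tool", "payload": {"plan": [[-0.25,-0.06,0,0,0,0,10],[-0.5,-0.12,0,0,0,0,10],[-0.75,-0.18,0,0,0,0,10],[-0.9,-0.2,0,0,0,0,10],[-0.9,-0.2,0,0,0,0,10],[-0.9,-0.2,0,0,0,0,10]]}}

```text
time: 7.03
tool_pos: [0.5099, -0.0882, 0.2752]
ee_rot: [-3.138, -0.001, 1.567]
wrist_force: [0.4, -0.2, -1.5]
width: 0.0157
finger_force: 30.0
```

Run:
```python
from h import *
o=robot.get_obs();print(o["tool_pos"],o["ee_rot"],o["wrist_force"],o["width"])
im=robot.snapshot("wrist");save("w3.png",im)
hsv=cv2.cvtColor(im,cv2.COLOR_RGB2HSV)
m=((hsv[...,0]<18)&(hsv[...,1]>90)&(hsv[...,2]>60)).astype(np.uint8)
n,l,s,c=cv2.connectedComponentsWithStats(m)
for i in range(1,n):
    if s[i,4]>200:
        cx=[s[i,0]+(s[i,2]-1)/2,s[i,1]+(s[i,3]-1)/2]
        print(s[i],"z.1",atz("wrist",cx,.1)[:2])
s=robot.snapshot("scene")
t=robot.snapshot("top")
a=cv2.resize(s[60:270,110:390],(400,300));b=cv2.resize(t[120:330,230:510],(400,300))
save("v3.png",np.vstack([np.hstack([a,b]),np.hstack([cv2.resize(im,(400,300)),np.zeros((300,400,3),np.uint8)])]))
```

```text
[ 0.50988705 -0.08815467  0.27522903] [-3.13827280e+00 -1.27737528e-03  1.56724594e+00] [ 0.40686852 -0.15846496 -1.53507994] 0.015657136360280134
[ 237  207   82  107 4595] z.1 [ 0.50888542 -0.15827035]
```

View pics/v3.png

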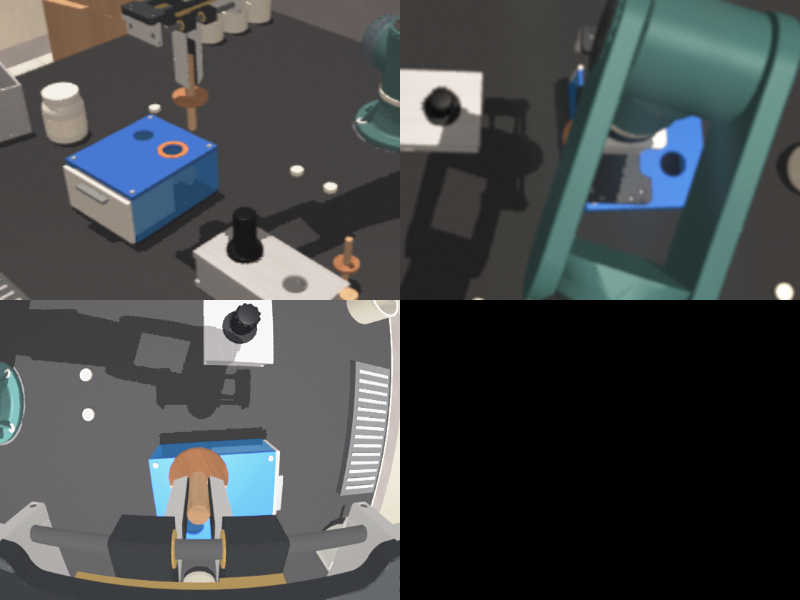

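The dowel is held upright, the empty stand hole is visible at crop px (295,284), and the tamper hasn't moved. I'll cross-check the port from the scene camera before inserting.

Run:
```python
from h import *
im=cv2.imread('pics/scene0.png')[:,:,::-1].copy()
hsv=cv2.cvtColor(im,cv2.COLOR_RGB2HSV)
m=((hsv[...,0]<18)&(hsv[...,1]>90)&(hsv[...,2]>90)).astype(np.uint8)
n,l,s,c=cv2.connectedComponentsWithStats(m)
for i in range(1,n):
    if s[i,4]>30 and 150<s[i,0]<400 and s[i,1]>120:
        cx=[s[i,0]+(s[i,2]-1)/2,s[i,1]+(s[i,3]-1)/2]
        print(s[i],atz("scene",cx,.1),atz("scene",cx,.078))
# dowel hole now, at deck
s=robot.snapshot("scene")[60:270,110:390];print(atz("scene",(110+295*.7,60+284*.7),.07))
```

```text
[220 159  21  12 110] [ 0.49607215 -0.15950316  0.1       ] [ 0.47471354 -0.18637715  0.078     ]
[343 226  19  30 291] [0.50992011 0.23133874 0.1       ] [0.4890237  0.21750978 0.078     ]
[303 229  27  39 581] [0.57732872 0.19402344 0.1       ] [0.55868219 0.17894901 0.078     ]
[ 327  261   46   77 1843] [0.6361151  0.32372274 0.1       ] [0.61943067 0.31297725 0.078     ]
[0.57543451 0.19534219 0.07      ]
```

Request:
{"api": "servo_tool", "payload": {"plan": [[-0.2,-0.04,0,0,0,0,10],[-0.4,-0.08,0,0,0,0,10],[-0.6,-0.12,0,0,0,0,10],[-0.71,-0.145,0,0,0,0,10],[-0.71,-0.145,0,0,0,0,10],[-0.71,-0.145,0.2,0,0,0,10],[-0.71,-0.145,0.4,0,0,0,10],[-0.71,-0.145,0.5,0,0,0,10],[-0.71,-0.145,0.6,0,0,0,10],[-0.71,-0.145,0.7,0,0,0,10],[-0.71,-0.145,0.8,0,0,0,10],[-0.71,-0.145,0.8,0,0,0,10]]}}

```text
time: 8.23
tool_pos: [0.4956, -0.1575, 0.1952]
ee_rot: [-3.138, -0.002, 1.57]
wrist_force: [0.5, -0.3, -1.8]
width: 0.0156
finger_force: 30.0
```

Request:
{"api": "servo_tool", "payload": {"plan": [[-0.01,0,0.08,0,0,0,10],[-0.01,0,0.16,0,0,0,10],[-0.01,0,0.24,0,0,0,10],[-0.01,0,0.32,0,0,0,10],[-0.01,0,0.38,0,0,0,10],[-0.01,0,0.44,0,0,0,10],[-0.01,0,0.48,0,0,0,10],[-0.01,0,0.48,0,0,0,10],[-0.01,0,0.48,0,0,0,10]]}}

```text
time: 8.98
tool_pos: [0.4963, -0.1593, 0.1502]
ee_rot: [3.142, 0.0, 1.57]
wrist_force: [-2.6, 0.7, 4.2]
width: 0.0156
finger_force: 30.0
```

Run:
```python
from h import *
o=robot.get_obs();print(o["tool_pos"],o["wrist_force"],o["width"])
s=robot.snapshot("scene");w=robot.snapshot("wrist")
save("v4.png",np.hstack([cv2.resize(s[60:270,110:390],(400,300)),cv2.resize(w,(400,300))]))
```

```text
[ 0.49631795 -0.15926067  0.15015261] [-2.60850054  0.73072867  4.21485182] 0.015605771816058238
```

View pics/v4.png

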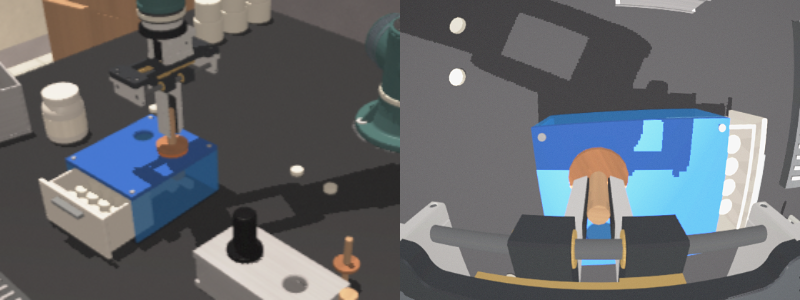

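The drawer has sprung open (white drawer at crop px (90,210)) with the dowel in the port. I'll lift out and return it to the stand.

Request:
{"api": "servo_tool", "payload": {"plan": [[0,0,-0.1,0,0,0,10],[0,0,-0.25,0,0,0,10],[0,0,-0.45,0,0,0,10],[0,0,-0.65,0,0,0,10],[0,0,-0.85,0,0,0,10],[0,0,-1,0,0,0,10]]}}

```text
time: 9.58
tool_pos: [0.4971, -0.1594, 0.2513]
ee_rot: [3.139, 0.001, 1.57]
wrist_force: [-0.7, 0.1, -1.4]
width: 0.0153
finger_force: 30.0
```

Request:
{"api": "servo_tool", "payload": {"plan": [[0.1,0.02,-0.15,0,0,0,10],[0.3,0.06,-0.27,0,0,0,10],[0.5,0.11,-0.27,0,0,0,10],[0.75,0.165,-0.27,0,0,0,10],[1,0.22,-0.27,0,0,0,10]]}}

```text
time: 10.0
tool_pos: [0.5191, -0.0586, 0.2768]
ee_rot: [3.14, 0.0, 1.569]
wrist_force: [0.5, 0.5, -1.2]
width: 0.0154
finger_force: 30.0
```

Request:
{"api": "servo_tool", "payload": {"plan": [[0.25,0.055,0,0,0,0,10],[0.5,0.11,0,0,0,0,10],[0.75,0.165,0,0,0,0,10],[1,0.22,0,0,0,0,10]]}}

```text
time: 10.33
tool_pos: [0.5411, 0.0421, 0.2763]
ee_rot: [3.141, -0.0, 1.57]
wrist_force: [-0.2, 0.9, -0.4]
width: 0.0155
finger_force: 30.0
```

Request:
{"api": "servo_tool", "payload": {"plan": [[0.25,0.055,0,0,0,0,10],[0.5,0.11,0,0,0,0,10],[0.75,0.165,0,0,0,0,10],[1,0.22,0,0,0,0,10],[1,0.22,0,0,0,0,10],[1,0.22,0,0,0,0,10]]}}

```text
time: 10.83
tool_pos: [0.5629, 0.1418, 0.2758]
ee_rot: [-3.141, 0.0, 1.572]
wrist_force: [-0.5, -1.5, -1.4]
width: 0.0157
finger_force: 30.0
```

Run:
```python
from h import *
o=robot.get_obs();print(o["tool_pos"],o["ee_rot"],o["wrist_force"],o["width"])
s=robot.snapshot("scene");w=robot.snapshot("wrist")
save("v5.png",np.hstack([cv2.resize(s[80:290,140:420],(400,300)),cv2.resize(w,(400,300))]))
```

```text
[0.56291659 0.14180877 0.27578685] [-3.14092774e+00  4.55831681e-04  1.57211305e+00] [-0.54659571 -1.5475696  -1.38597181] 0.01571459208263742
```

View pics/v5.png

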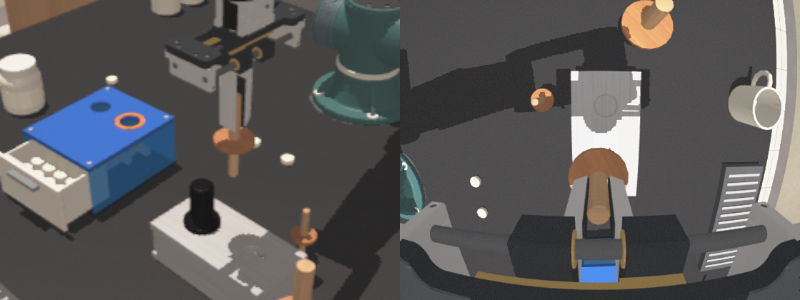

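The drawer is open, the dowel is upright in the grip, and the empty hole is visible at wrist px (287,147). I'll insert it now.

Request:
{"api": "servo_tool", "payload": {"plan": [[0.2,0.04,0,0,0,0,10],[0.4,0.08,0,0,0,0,10],[0.515,0.115,0,0,0,0,10],[0.515,0.115,0,0,0,0,10],[0.515,0.115,0.2,0,0,0,10],[0.515,0.115,0.4,0,0,0,10],[0.515,0.115,0.6,0,0,0,10],[0.515,0.115,0.8,0,0,0,10],[0.515,0.115,0.95,0,0,0,10],[0.515,0.115,1,0,0,0,10],[0.515,0.115,1,0,0,0,10]]}}

```text
time: 11.85
tool_pos: [0.5734, 0.1908, 0.1746]
ee_rot: [-3.138, 0.002, 1.569]
wrist_force: [0.9, 0.2, -1.0]
width: 0.0154
finger_force: 30.0
```

Request:
{"api": "servo_tool", "payload": {"plan": [[0,0,0.1,0,0,0,10],[0,0,0.2,0,0,0,10],[0,0,0.3,0,0,0,10],[0,0,0.4,0,0,0,10],[0,0,0.5,0,0,0,10],[0,0,0.55,0,0,0,10],[0,0,0.58,0,0,0,10],[0,0,0.6,0,0,0,10],[0,0,0.6,0,0,0,10],[0,0,0.6,0,0,0,10]]}}

```text
time: 12.68
tool_pos: [0.5746, 0.1923, 0.1169]
ee_rot: [3.141, -0.0, 1.57]
wrist_force: [0.0, -0.5, -1.3]
width: 0.0156
finger_force: 30.0
```

Request:
{"api": "servo_tool", "payload": {"plan": [[0,0,0.01,0,0,0,10],[0,0,0.02,0,0,0,10],[0,0,0.03,0,0,0,10],[0,0,0.04,0,0,0,10],[0,0,0.04,0,0,0,10]]}}

```text
time: 13.1
tool_pos: [0.5745, 0.1922, 0.1128]
ee_rot: [3.141, -0.0, 1.57]
wrist_force: [-0.3, 0.2, -0.0]
width: 0.0156
finger_force: 30.0
```

Force has gone to about 0, so the guard is resting on the deck. I'll open gently and retreat straight up.

Request:
{"api": "servo_tool", "payload": {"plan": [[0,0,0,0,0,0,18],[0,0,0,0,0,0,22],[0,0,0,0,0,0,30],[0,0,0,0,0,0,40],[0,0,0,0,0,0,50],[0,0,0,0,0,0,60],[0,0,0,0,0,0,60],[0,0,-0.1,0,0,0,60],[0,0,-0.3,0,0,0,60],[0,0,-0.6,0,0,0,60],[0,0,-0.8,0,0,0,60],[0,0,-1,0,0,0,60]]}}

```text
time: 14.1
tool_pos: [0.5746, 0.1923, 0.2152]
ee_rot: [3.139, -0.0, 1.57]
wrist_force: [0.6, 0.1, 0.2]
width: 0.0598
finger_force: 0.0
```

Request:
{"api": "servo_tool", "payload": {"plan": [[-0.2,-0.2,-0.1,0,0,0,60],[-0.4,-0.4,-0.2,0,0,0,60],[-0.6,-0.6,-0.3,0,0,0,60],[-0.8,-0.8,-0.3,0,0,0,60],[-0.9,-1,-0.3,0,0,0,60],[-0.9,-1,-0.3,0,0,0,60],[-0.9,-1,-0.3,0,0,0,60]]}}

```text
time: 14.68
tool_pos: [0.4742, 0.1021, 0.2438]
ee_rot: [3.139, -0.001, 1.569]
wrist_force: [0.9, 0.3, 0.6]
width: 0.0598
finger_force: 0.0
```

Run:
```python
from h import *
o=robot.get_obs();print(o["time"],o["tool_pos"],o["wrist_force"],o["width"])
s=robot.snapshot("scene");w=robot.snapshot("wrist")
save("v6.png",np.hstack([cv2.resize(s[80:290,140:420],(400,300)),cv2.resize(w,(400,300))]))
```

```text
14.6833 [0.47421986 0.10214959 0.24382472] [0.9228877  0.28464737 0.64732486] 0.059755848510480054
```

View pics/v6.png

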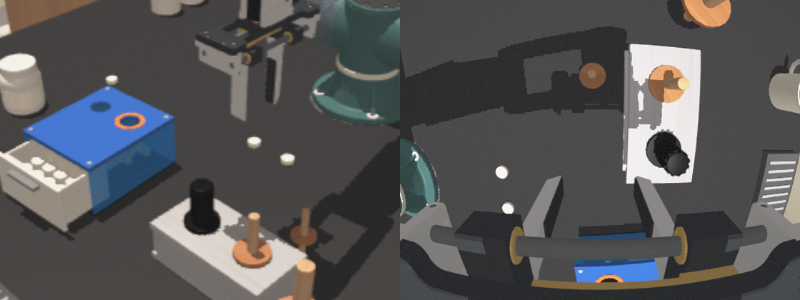

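The dowel stands upright in its original hole (scene crop px (253,245)), the tamper hasn't moved, the drawer is open and the gripper is clear. I'll hand the job in.

```bash
python3 -c "
from bench import robot
print(robot.close_job())"
```

```text
the job is handed in; nothing more can be done
None
```

The job is handed in at about 15 s: the dowel released the catch and is back upright in its own stand hole, the drawer is open, and the tamper was not touched.

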